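Load a breaker into the test rack through its spring gate

TASK

Take the two-pole circuit breaker (the middle-sized one, two units wide) and stand it upright in the open infeed of the test rack and let go of it; then push it along the lane through the spring gate until it bears on the end pad, and press it home there with about 10 newtons for half a second, never more than 16. Take the hand out so that the gate falls shut behind the breaker, which must stay flush on the pad; do not force the gate and leave everything else on the bench where it is.

Things in the scene. Friction and masses are not known exactly. Their poses are not given: they have to be found in the camera images.
- breaker: The two-pole modular circuit breaker, 0.17 to 0.34 kg, white with black toggle, loose on the bench, to the left or right of the rack. 85 mm long (its x), 36 mm wide (its y). Body 44 mm high; in the middle a nose 46 mm long, full width, rises to 60 mm and a toggle bar to 67 mm. Origin: centre of the underside, z up. Either end may go first.
- rack: Fixed polished metal test rack (friction 0.2); base plate 375 x 116 mm (x -155 to +220 mm); the breaker slides on it, 6 mm above the bench. Origin: middle of the gate line, at bench height; +x runs along the lane from infeed through gate to end pad, +y left, z up. Walls 22 mm high, 4 mm thick. Lane 41 mm wide from x -20 to 185 mm; on the left, x -4 to 62 mm, the wall stands back for the opened gate.
- infeed (a point): A point on the plate's upper side in the middle of the infeed, at rack x = -85 mm: a place for the breaker's centre. The infeed is a funnel between two straight walls, open at the near end and above: inside half-width 45 mm at rack x = -135 mm, narrowing to 20.5 mm at x = -20 mm. Axes as the rack's.
- gate (a joint): Gate: steel leaf 3 mm thick across the lane at rack x = 0, from 2 to 40 mm above the plate, on an upright hinge at the left lane wall (rack y = +27 mm). It swings only forward, away from the infeed. Angle in rad, 0 shut, up to 1.55 open. A weak spring (0.02 to 0.08 Nm, at most 2 N at the free edge) shuts it. It sweeps up to 45 mm beyond the gate line. It must not be pressed with over 20 N.
- gate_edge (a point): Middle of the gate's free edge, 45 mm from the hinge; 26 mm above the bench.
- stop: Grey end block fixed across the lane's end, 50 mm wide, 44 mm high. Origin: its underside on the plate, at rack x = 211 mm; axes as the rack's. It carries the end pad, a rigid grey plate 34 mm wide, 2 to 34 mm above the rack plate, clamped at a setting that differs every time and is not reported: the pad's face is 135 to 170 mm beyond the gate line (76 to 41 mm before this origin).
- feeler (a joint): Brass sensing pin, 8 mm across, in the middle of the end pad, 24 mm above the rack plate. At 0 it stands 6 mm proud of the pad's face; the value is how far it is pressed in (m): about 0.006 with the breaker flush on the pad. Its spring is 0.1 N, too weak to push the breaker back.
- breaker3: Bystander: three-pole breaker, same profile but 54 mm wide, loose, on the other side of the rack. Origin at the centre of its underside.
- breaker1: Bystander: single-pole breaker, same profile but 18 mm wide. Origin at the centre of its underside.
- driver: Bystander: screwdriver with orange handle, 200 mm long, lying flat along its x.
- pliers: Bystander: pliers with red grips, 150 mm long, lying flat; origin near the joint.
- junction: Bystander: square white junction box, 84 x 84 x 48 mm. Origin at the centre of its underside.
- terminals: Bystander: black terminal strip, 90 x 20 x 16 mm. Origin at the centre of its underside.
There are look-alikes about, which are no part of the job. Leave any pink or red look-alike of the breaker alone.

How it is judged:
By the outcome, as a careful person would: the job done as asked, in the order asked, and still so for the second after the job is handed in, with the robot touching nothing.
It also fails if it takes over 72 s, if anything falls off the work surface, if the arm or the gripper's body presses on something with over 40 N, if the wrist force passes 120 N, or if a joint passes its speed limit or range.

ROBOT

A 6-joint arm with a two-finger parallel gripper is mounted at the origin on the work surface. World frame = base frame: x ahead of the robot, y to its left, z up, the work surface at z = 0. Lengths are in m, angles in rad, forces in N, time in s.
With the tool pointing down it reaches from about 0.275 to 0.825 m from the base axis. Payload 5.2 kg.
Tool frame: the origin (TCP) lies midway between the tips of the shut fingers; the grasp point (between the pads) lies 19 mm behind it (robot.tcp_to_grasp is the distance from the TCP to the grasp point, in m); z points along the fingers, y is the direction in which the jaws open and shut (so a half turn about z gives the same grasp; the last joint's range is limited). The gripper opens to 93 mm and grips with 3 to 60 N. Pads are 15 mm wide; open, the fingers measure 128 mm over their backs; the gripper's body (75 mm by 188 mm) begins 65 mm behind the grasp point.
Start: joints at [-1.422, 0.259, 1.535, -0, 1.348, -0.203], TCP at [0.19, -0.516, 0.219] pointing down, gripper open.
Joint ranges: [-3.14, 3.14], [-0.91, 2.08], [0.19, 2.58], [-1.22, 4.36], [0.22, 2.71], [-3.12, 3.12]. Speed limits (rad/s): [2.57, 2.57, 3.14, 3.14, 3.14, 3.14].

INTERFACE

Orientations are given as a rotation vector (axis times angle).
In Python, from station import robot, imaging gives the robot as it stands.
- The arm moves only by the tool send_rows, never from a script. Its argument "plan" is a list of rows, each an object of numbers: "jaw": the closure, from -1 (fully open) to 1 (shut); "x", "y", "z": the shift along the tool's x, y, z in units of 40 mm (1.0 is 40 mm); "wx", "wy", "wz": the turn, a rotation vector about the tool's x, y, z in units of 5 degrees (1.0 is 5 degrees). In form: [{"jaw": .., "x": .., "y": .., "z": .., "wx": .., "wy": .., "wz": ..}, ...]. A call has 1 to 12 rows; each row shifts and turns the commanded pose from where the row before left it, along the tool's axes as they then stand; what a row does not reach is not made up. A row lasts 1/12 s, in which the tool goes at most 41.7 mm and 7.16 degrees, less where a joint would pass 70% of its speed; a pose out of reach is approached as far as the arm can. A call is refused whole if a number of a shift passes 1 or a number of a turn 1, either way. A call with a gripper value outside its range is refused whole. The fingers move at their own pace and stop on an object; "newtons" is the grip in N (left out, the last holds). Time passes only in rows, so rows that do not move let the fingers close. It gives the time, the measured TCP pose, the force and the opening at its end, in the units of the state.
- robot.read_state(): the state, without advancing time (a new reading comes with each control period).
- imaging.snapshot(name): name is "side" or "top" or "wrist"; returns a dict with "color" (400x640x3 uint8, red, green, blue), "fx", "fy", "cx", "cy" (pixels), "pose" (4x4, takes a point from camera to world coordinates); the wrist camera has in their place "tool_from_camera" (4x4, takes a point from camera to tool coordinates, whose origin is the TCP and whose axes are the flange's). Camera axes: x right, y up, looking along -z (the intrinsics and any distortion apply to the point x, -y, -z); pixel columns grow to the right and rows downward; lengths in m; the calibration is good to about 2 mm. A picture is of the moment at which its call begins: read the wrist's pose just before it. There is no depth.
- robot.job_done(): hands the job in, once; it reports no verdict.
The state is a dict: "time_s": time; "joints": joint angles; "joint_vel": joint speeds; "joint_torque": joint torques, N m; "position": TCP position; "orientation": TCP orientation; "wrist_force": force on the tool from outside, world axes, zero at the start; "moment": the same for the moment, N m; "finger_gap": finger opening in m.
Only numpy, scipy, OpenCV 4.12 (cv2) and the standard library are available. Lean on these libraries where they do the work, as an engineer would, in place of code of your own. Each camera call takes 0.05 s, during which the arm holds its last target. There are 200 camera calls.

## Working session

There is one attempt and no reset: what is moved stays moved. The work goes in short steps, Python scripts to look and compute and a tool call to move; the robot and the scene stay as the last step left them, time stands still between calls to the robot, and variables do not carry over. Pictures are saved under pics/ and viewed, about 8 in all and at most 12, crops included, and the job is handed in when it is done.

Besides the shell and the picture viewer there is one more tool, called in YAML: its name, and indented under it one key for each argument. send_rows: Moves the arm, as the interface text tells. Its arguments: {"type":"object","properties":{"plan":{"type":"array"},"newtons":{"type":"number"}},"required":["plan"]}

```bash
mkdir -p pics; ls
cat > h.py <<'E'
import numpy as np, cv2
from scipy.spatial.transform import Rotation as R
from station import robot, imaging
def snap(n,fn=None):
    st=robot.read_state(); s=imaging.snapshot(n)
    if 'pose' in s: P=np.array(s['pose'])
    else:
        T=np.eye(4);T[:3,:3]=R.from_rotvec(st['orientation']).as_matrix();T[:3,3]=st['position']
        P=T@np.array(s['tool_from_camera'])
    s['P']=P
    if fn: cv2.imwrite('pics/'+fn,s['color'][:,:,::-1])
    return s
def ray(s,u,v,z):
    d=np.array([(u-s['cx'])/s['fx'],-(v-s['cy'])/s['fy'],-1.]); d=s['P'][:3,:3]@d; o=s['P'][:3,3]
    return o+d*(z-o[2])/d[2]
def proj(s,p):
    q=s['P'][:3,:3].T@(np.array(p)-s['P'][:3,3]); return s['cx']+s['fx']*q[0]/-q[2], s['cy']-s['fy']*q[1]/-q[2]
E
python3 - <<'E'
from h import *
for n in ['top','side','wrist']:
    s=snap(n,n+'0.png'); print(n,[k for k in s],s['fx'],s['cx'],s['cy'],np.round(s['P'],3).tolist())
st=robot.read_state(); print(st)
E
```

```text
pics
top ['color', 'fx', 'fy', 'cx', 'cy', 'pose', 'P'] 411.1265055174349 319.28036339816043 204.82197290414638 [[0.123, 0.972, -0.202, 0.292], [-0.992, 0.12, -0.023, -0.161], [0.002, 0.204, 0.979, 1.292], [0.0, 0.0, 0.0, 1.0]]
side ['color', 'fx', 'fy', 'cx', 'cy', 'pose', 'P'] 372.3214950228537 324.49333084725293 196.96045118988883 [[0.753, 0.363, -0.548, -0.236], [-0.657, 0.405, -0.635, -1.015], [-0.008, 0.839, 0.544, 0.816], [0.0, 0.0, 0.0, 1.0]]
wrist ['color', 'fx', 'fy', 'cx', 'cy', 'tool_from_camera', 'P'] 345.7284596444323 318.32447190133126 202.73729544781366 [[0.344, 0.91, 0.23, 0.253], [-0.939, 0.334, 0.082, -0.493], [-0.002, -0.244, 0.97, 0.385], [0.0, 0.0, 0.0, 1.0]]
{'time_s': 0.15, 'joints': array([-1.42182254e+00,  2.59194994e-01,  1.53580897e+00, -9.19045290e-07,
        1.34800133e+00, -2.02845782e-01]), 'joint_vel': array([ 1.22312220e-03, -4.68161914e-05, -4.44463870e-03,  3.17632171e-04,
       -3.07769301e-04, -1.56514391e-03]), 'joint_torque': array([ 3.39230683e-03, -4.37641168e+01, -2.84234762e+01,  7.18934066e-02,
        3.79343703e-02, -9.24626784e-05]), 'position': array([ 0.18946953, -0.51589772,  0.21800736]), 'orientation': array([-3.09172033e+00, -5.49544324e-01, -5.83297444e-05]), 'wrist_force': array([-0.87406966, -0.16308026,  0.44637139]), 'moment': array([ 0.03872336, -0.03123679,  0.03313701]), 'finger_gap': 0.09295465489343237}
```

View pics/top0.png

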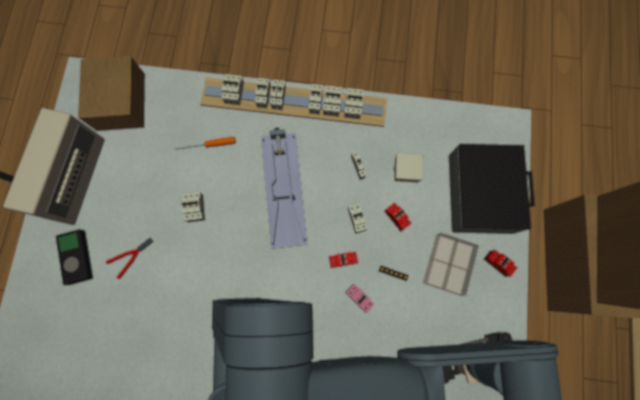

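View pics/side0.png

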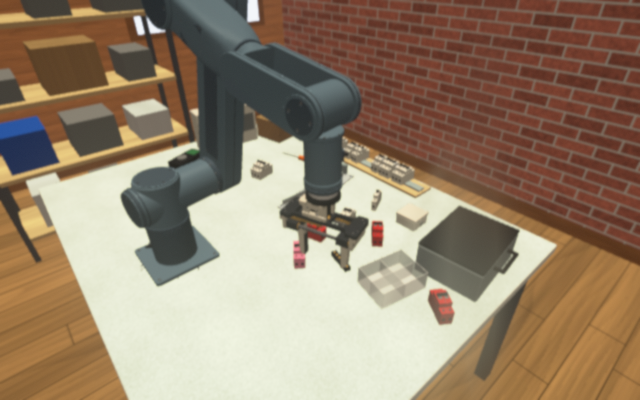

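The top view shows the breaker at about (357,218). The rack's infeed end is at (290,245) and its pad end at (278,130). The 3-pole is at (192,207), the 1-pole at (359,165), and the red and pink decoys are nearby. I'll measure these roughly.

Run:
```python
from h import *
s=snap('top')
hsv=cv2.cvtColor(s['color'],cv2.COLOR_RGB2HSV)
print(hsv[225,280],hsv[218,352],hsv[230,330])
im=s['color'].astype(int)
m=((im[:,:,2]-im[:,:,0]>18)).astype(np.uint8); m[:, :255]=0; m[:,315:]=0; m[:120]=0; m[255:]=0
m=cv2.morphologyEx(m,cv2.MORPH_CLOSE,np.ones((9,9)))
c=max(cv2.findContours(m,0,2)[0],key=cv2.contourArea)
box=cv2.boxPoints(cv2.minAreaRect(c)); print('rack px',box.tolist())
pts=np.array([ray(s,u,v,0.006)[:2] for u,v in c[:,0]]); r=cv2.minAreaRect((pts*1000).astype(np.float32)); print('rack mm',r,cv2.boxPoints(r).tolist())
# breaker
sub=im[195:240,340:375]; 
bg=np.median(im[195:240,375:380].reshape(-1,3),0); print('bg',bg)
cr=s['color'][195:240,335:380][:,:,::-1]
for name,(u,v) in dict(br=(357,218),b1=(359,165),b3=(192,207),red1=(398,216),red2=(344,260)).items(): print(name,ray(s,u,v,.04).round(3))
a=cv2.resize(s['color'][100:280,240:420][:,:,::-1],(720,720)[:2],interpolation=cv2.INTER_CUBIC); cv2.imwrite('pics/crop1.png',cv2.resize(a,(600,600)))
```

```text
[114  33 146] [ 30  29 106] [ 53  15 158]
rack px [[260.9703063964844, 136.70298767089844], [294.7326965332031, 133.3267364501953], [305.7129211425781, 243.1287078857422], [271.9505310058594, 246.5049591064453]]
rack mm ((597.0733642578125, -7.902076721191406), (365.6182861328125, 107.12994384765625), 13.65776252746582) [[406.7855529785156, 0.9830245971679688], [432.0813293457031, -103.1176528930664], [787.3612060546875, -16.78717803955078], [762.0654296875, 87.3134994506836]]
bg [151. 159. 149.]
br [ 0.524 -0.251  0.04 ]
b1 [ 0.694 -0.24   0.04 ]
b3 [0.495 0.261 0.04 ]
red1 [ 0.545 -0.377  0.04 ]
red2 [ 0.39  -0.226  0.04 ]
```

View pics/crop1.png

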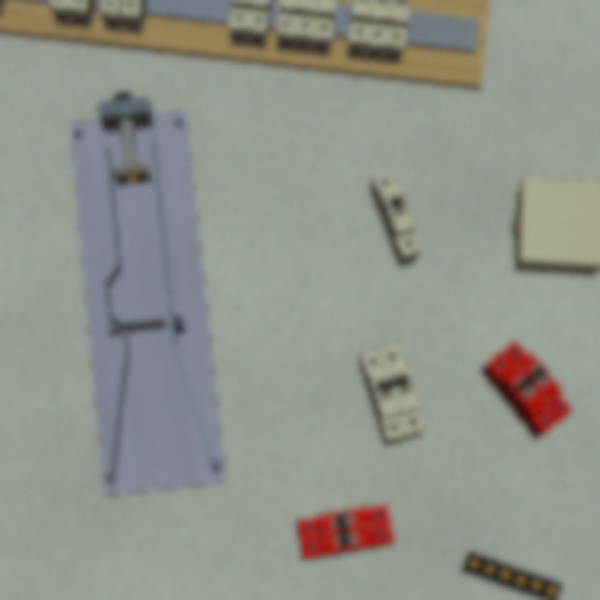

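The crop shows the breaker's long axis at a yaw of about 20°, which the tool already matches. The rack yaw is about 13.7°, the gate is at crop (145,325) and the pad at about (130,182). Next I'll move above the breaker.

send_rows:
  plan:
    - {"jaw": -1, "x": 0.84, "y": -0.28}
    - {"jaw": -1, "x": 0.84, "y": -0.28}
    - {"jaw": -1, "x": 0.84, "y": -0.28}
    - {"jaw": -1, "x": 0.84, "y": -0.28}
    - {"jaw": -1, "x": 0.84, "y": -0.28}
    - {"jaw": -1, "x": 0.84, "y": -0.28}
    - {"jaw": -1, "x": 0.84, "y": -0.28}
    - {"jaw": -1, "x": 0.84, "y": -0.28}
    - {"jaw": -1, "x": 0.84, "y": -0.28}
    - {"jaw": -1, "x": 0.84, "y": -0.28}
    - {"jaw": -1, "x": 0.84, "y": -0.28}
    - {"jaw": -1, "x": 0.84, "y": -0.28}
  newtons: 20

```text
validation failed for argument at $.pl...
```

send_rows:
  plan:
    - {"jaw": -1}
    - {"jaw": -1}

```text
validation failed for argument at $.pl...
```

Run:
```python
from h import *
s=snap('wrist','w1.png'); st=robot.read_state(); print(st['position'],st['orientation'],st['time_s'])
print(proj(s,[0.524,-.251,.05]))
```

```text
[ 0.18950903 -0.5160843   0.21827073] [-3.09230418e+00 -5.49581293e-01 -3.82770152e-05] 0.25
(np.float64(128.58761261061153), np.float64(-380.24160635806055))
```

View pics/w1.png

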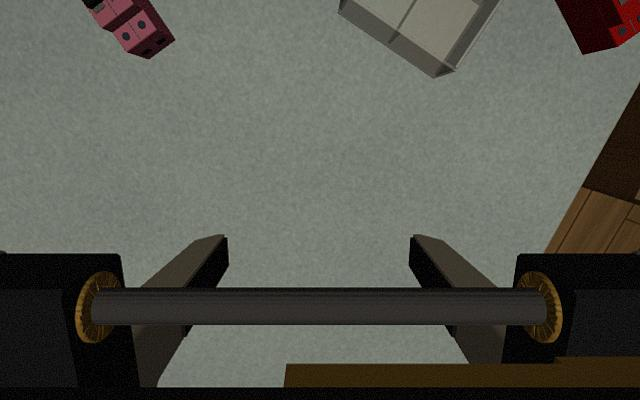

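The wrist view has +x of the tool pointing up, with the fingers at the bottom (rows 235 and below). The call was refused, so I'll resend with every key filled in, stopping 50 mm short so the breaker is in view.

send_rows:
  plan:
    - {"jaw": -1, "x": 0.74, "y": -0.28, "z": 0, "wx": 0, "wy": 0, "wz": 0}
    - {"jaw": -1, "x": 0.74, "y": -0.28, "z": 0, "wx": 0, "wy": 0, "wz": 0}
    - {"jaw": -1, "x": 0.74, "y": -0.28, "z": 0, "wx": 0, "wy": 0, "wz": 0}
    - {"jaw": -1, "x": 0.74, "y": -0.28, "z": 0, "wx": 0, "wy": 0, "wz": 0}
    - {"jaw": -1, "x": 0.74, "y": -0.28, "z": 0, "wx": 0, "wy": 0, "wz": 0}
    - {"jaw": -1, "x": 0.74, "y": -0.28, "z": 0, "wx": 0, "wy": 0, "wz": 0}
    - {"jaw": -1, "x": 0.74, "y": -0.28, "z": 0, "wx": 0, "wy": 0, "wz": 0}
    - {"jaw": -1, "x": 0.74, "y": -0.28, "z": 0, "wx": 0, "wy": 0, "wz": 0}
    - {"jaw": -1, "x": 0.74, "y": -0.28, "z": 0, "wx": 0, "wy": 0, "wz": 0}
    - {"jaw": -1, "x": 0.74, "y": -0.28, "z": 0, "wx": 0, "wy": 0, "wz": 0}
    - {"jaw": -1, "x": 0.74, "y": -0.28, "z": 0, "wx": 0, "wy": 0, "wz": 0}
    - {"jaw": -1, "x": 0.74, "y": -0.28, "z": 0, "wx": 0, "wy": 0, "wz": 0}
  newtons: 20

```text
time_s: 1.25
position: [0.4777, -0.2665, 0.2186]
orientation: [-3.093, -0.55, 0.0]
wrist_force: [-0.8, -0.7, -0.9]
finger_gap: 0.0931
```

send_rows:
  plan:
    - {"jaw": -1, "x": 0, "y": 0, "z": 0, "wx": 0, "wy": 0, "wz": 0}
    - {"jaw": -1, "x": 0, "y": 0, "z": 0, "wx": 0, "wy": 0, "wz": 0}
  newtons: 20

```text
time_s: 1.42
position: [0.4775, -0.2665, 0.2184]
orientation: [-3.092, -0.555, 0.001]
wrist_force: [0.2, -0.6, 0.1]
finger_gap: 0.0928
```

Run:
```python
from h import *
s=snap('wrist','w1.png'); st=robot.read_state(); print(st['position'],st['orientation'],st['time_s'],st['wrist_force'])
np.savez('w1.npz',P=s['P'],i=[s['fx'],s['fy'],s['cx'],s['cy']])
print(proj(s,[0.524,-.251,.05]))
```

```text
[ 0.47669808 -0.26737154  0.21841486] [-3.09255724e+00 -5.52621693e-01  1.20126262e-03] 1.4667 [ 0.03528582 -0.44467899  1.3222589 ]
(np.float64(320.33932728310714), np.float64(135.92110449593076))
```

View pics/w1.png

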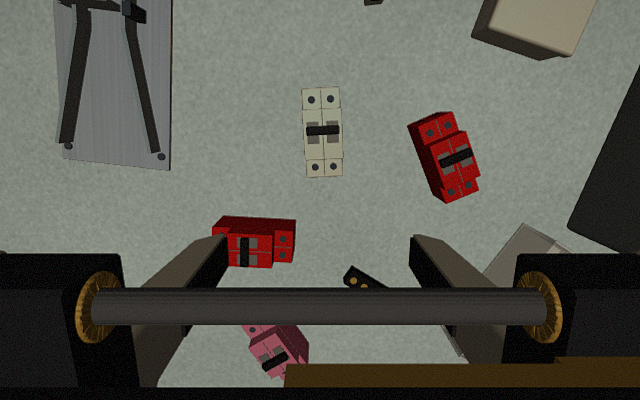

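The wrist view shows the breaker centred at (322,131), almost directly beneath the camera. Its corners are about (302,87), (340,86), (343,176) and (307,178). The rack's near plate corners are about (63,160) and (169,170), and the closest decoys are clear of the jaws.

Run:
```python
from h import *
d=np.load('w1.npz'); s=dict(P=d['P'],fx=d['i'][0],fy=d['i'][1],cx=d['i'][2],cy=d['i'][3])
im=cv2.imread('pics/w1.png'); hsv=cv2.cvtColor(im,cv2.COLOR_BGR2HSV)
print(hsv[100,322],hsv[110,280])
g=cv2.GaussianBlur(im,(3,3),0).astype(int)
m=((g[:,:,2]-g[:,:,0]>8)).astype(np.uint8); m[:75]=0;m[190:]=0;m[:,:285]=0;m[:,360:]=0
m=cv2.morphologyEx(m,cv2.MORPH_CLOSE,np.ones((25,25)));m=cv2.morphologyEx(m,cv2.MORPH_OPEN,np.ones((5,5)))
c=max(cv2.findContours(m,0,2)[0],key=cv2.contourArea)
p=np.array([ray(s,u,v,.044)[:2]*1000 for u,v in c[:,0]],np.float32); r=cv2.minAreaRect(p); print('auto',r)
q=np.array([ray(s,u,v,.044)[:2]*1000 for u,v in [(302,87),(340,86),(343,176),(307,178)]]); print('man',q.mean(0), np.degrees(np.arctan2(*((q[:2].mean(0)-q[2:].mean(0))[::-1]))),np.linalg.norm(q[0]-q[3]))
print('toggle',ray(s,322,131,.067)*1000)
w=np.array([ray(s,u,v,.006)[:2]*1000 for u,v in [(63,160),(169,170)]]); print('rack',w,w.mean(0),np.linalg.norm(w[0]-w[1]),np.degrees(np.arctan2(*(w[0]-w[1])[::-1]))-90)
st=robot.read_state();t=st['position'][:2]*1000;Rm=R.from_rotvec(st['orientation']).as_matrix();print('tool x yaw',np.degrees(np.arctan2(Rm[1,0],Rm[0,0])))
for c0 in (np.array(r[0]),q.mean(0)): print((Rm[:2,:2].T@(c0-t))/40)
```

```text
[ 36  34 159] [ 43  24 147]
auto ((526.7857666015625, -252.0551300048828), (86.3573226928711, 39.19063949584961), 23.332284927368164)
man [ 527.06409512 -252.69496332] 23.110184631496455 86.61112746860732
toggle [ 529.47572488 -250.46835555   67.        ]
rack [[ 399.21574663    3.65062265]
 [ 428.91128376 -108.19471238]] [414.0635152  -52.27204487] 115.72036939872685 14.869279292145663
tool x yaw 20.262968186395653
[1.30731036 0.0744578 ]
[1.30829812 0.09187353]
```

send_rows:
  plan:
    - {"jaw": -1, "x": 0.65, "y": 0.04, "z": 0, "wx": 0, "wy": 0, "wz": 0}
    - {"jaw": -1, "x": 0.66, "y": 0.04, "z": 0, "wx": 0, "wy": 0, "wz": -0.6}
    - {"jaw": -1, "x": 0, "y": 0, "z": 0.8, "wx": 0, "wy": 0, "wz": 0}
    - {"jaw": -1, "x": 0, "y": 0, "z": 0.8, "wx": 0, "wy": 0, "wz": 0}
    - {"jaw": -1, "x": 0, "y": 0, "z": 0.8, "wx": 0, "wy": 0, "wz": 0}
    - {"jaw": -1, "x": 0, "y": 0, "z": 0.8, "wx": 0, "wy": 0, "wz": 0}
    - {"jaw": -1, "x": 0, "y": 0, "z": 0.8, "wx": 0, "wy": 0, "wz": 0}
    - {"jaw": -1, "x": 0, "y": 0, "z": 0.4, "wx": 0, "wy": 0, "wz": 0}
    - {"jaw": -1, "x": 0, "y": 0, "z": 0.28, "wx": 0, "wy": 0, "wz": 0}
    - {"jaw": -1, "x": 0, "y": 0, "z": 0, "wx": 0, "wy": 0, "wz": 0}
  newtons: 20

```text
time_s: 2.3
position: [0.5247, -0.2529, 0.029]
orientation: [-3.075, -0.627, 0.005]
wrist_force: [-0.2, -0.8, -0.2]
finger_gap: 0.093
```

send_rows:
  plan:
    - {"jaw": 1, "x": 0, "y": 0, "z": 0, "wx": 0, "wy": 0, "wz": 0}
    - {"jaw": 1, "x": 0, "y": 0, "z": 0, "wx": 0, "wy": 0, "wz": 0}
    - {"jaw": 1, "x": 0, "y": 0, "z": 0, "wx": 0, "wy": 0, "wz": 0}
    - {"jaw": 1, "x": 0, "y": 0, "z": 0, "wx": 0, "wy": 0, "wz": 0}
    - {"jaw": 1, "x": 0, "y": 0, "z": 0, "wx": 0, "wy": 0, "wz": 0}
    - {"jaw": 1, "x": 0, "y": 0, "z": 0, "wx": 0, "wy": 0, "wz": 0}
    - {"jaw": 1, "x": 0, "y": 0, "z": 0, "wx": 0, "wy": 0, "wz": 0}
    - {"jaw": 1, "x": 0, "y": 0, "z": 0, "wx": 0, "wy": 0, "wz": 0}
  newtons: 20

```text
time_s: 2.97
position: [0.5271, -0.2526, 0.0316]
orientation: [3.077, 0.631, 0.0]
wrist_force: [-0.4, 0.6, -0.5]
finger_gap: 0.0441
```

send_rows:
  plan:
    - {"jaw": 1, "x": 0, "y": 0, "z": 0, "wx": 0, "wy": 0, "wz": 0}
    - {"jaw": 1, "x": 0, "y": 0, "z": 0, "wx": 0, "wy": 0, "wz": 0}
    - {"jaw": 1, "x": 0, "y": 0, "z": 0, "wx": 0, "wy": 0, "wz": 0}
    - {"jaw": 1, "x": 0, "y": 0, "z": 0, "wx": 0, "wy": 0, "wz": 0}
  newtons: 20

```text
time_s: 3.3
position: [0.527, -0.2526, 0.0315]
orientation: [-3.077, -0.631, 0.0]
wrist_force: [-0.3, 0.7, 0.8]
finger_gap: 0.0361
```

send_rows:
  plan:
    - {"jaw": 1, "x": 0, "y": 0, "z": -0.5, "wx": 0, "wy": 0, "wz": 0}
    - {"jaw": 1, "x": 0, "y": 0, "z": -0.8, "wx": 0, "wy": 0, "wz": 0}
    - {"jaw": 1, "x": 0, "y": 0, "z": -0.8, "wx": 0, "wy": 0, "wz": 0}
    - {"jaw": 1, "x": 0, "y": 0, "z": -0.4, "wx": 0, "wy": 0, "wz": 0}
    - {"jaw": 1, "x": 0, "y": 0, "z": 0, "wx": 0, "wy": 0, "wz": 0}
  newtons: 20

```text
time_s: 3.72
position: [0.5292, -0.2543, 0.1356]
orientation: [3.072, 0.629, 0.008]
wrist_force: [-0.0, -0.5, -1.7]
finger_gap: 0.0357
```

send_rows:
  plan:
    - {"jaw": 1, "x": -0.06, "y": -0.71, "z": -0.2, "wx": 0, "wy": 0, "wz": 0}
    - {"jaw": 1, "x": -0.06, "y": -0.71, "z": -0.2, "wx": 0, "wy": 0, "wz": 0}
    - {"jaw": 1, "x": -0.06, "y": -0.71, "z": -0.2, "wx": 0, "wy": 0, "wz": 0}
    - {"jaw": 1, "x": -0.06, "y": -0.71, "z": -0.2, "wx": 0, "wy": 0, "wz": 0}
    - {"jaw": 1, "x": -0.06, "y": -0.71, "z": -0.2, "wx": 0, "wy": 0, "wz": 0}
    - {"jaw": 1, "x": -0.06, "y": -0.71, "z": -0.2, "wx": 0, "wy": 0, "wz": 0}
    - {"jaw": 1, "x": -0.06, "y": -0.71, "z": -0.2, "wx": 0, "wy": 0, "wz": 0}
    - {"jaw": 1, "x": -0.06, "y": -0.71, "z": -0.2, "wx": 0, "wy": 0, "wz": 0}
    - {"jaw": 1, "x": 0, "y": 0, "z": 0, "wx": 0, "wy": 0, "wz": 0.9}
    - {"jaw": 1, "x": 0, "y": 0, "z": 0, "wx": 0, "wy": 0, "wz": 0.88}
    - {"jaw": 1, "x": 0, "y": 0, "z": 0, "wx": 0, "wy": 0, "wz": 0}
    - {"jaw": 1, "x": 0, "y": 0, "z": 0, "wx": 0, "wy": 0, "wz": 0}
  newtons: 20

```text
time_s: 4.72
position: [0.4193, -0.0511, 0.1943]
orientation: [-3.116, -0.393, 0.003]
wrist_force: [1.0, -1.0, -3.0]
finger_gap: 0.036
```

Run:
```python
from h import *
s=snap('wrist','w2.png'); st=robot.read_state(); print(st['position'],st['orientation'],st['time_s'],st['wrist_force'],st['finger_gap'])
np.savez('w2.npz',P=s['P'],i=[s['fx'],s['fy'],s['cx'],s['cy']])
```

```text
[ 0.41942023 -0.05124313  0.19436306] [-3.11588741e+00 -3.93128285e-01  2.89656213e-03] 4.7667 [-0.72718753  0.37803877 -2.19619467] 0.036079619818283566
```

View pics/w2.png

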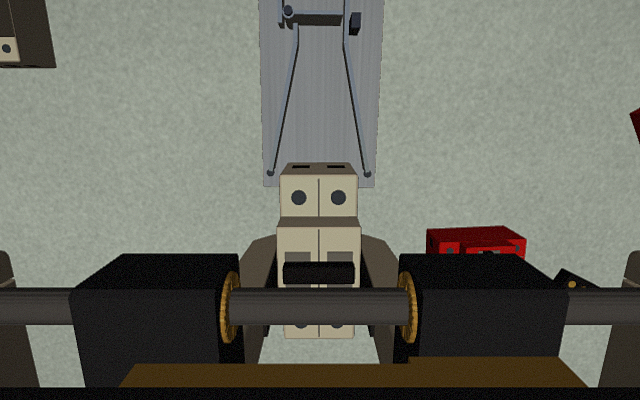

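The breaker is held upright between the fingers. The rack lies ahead, with its near edge at about row 187, plate edges from columns (264,186) and (375,186) upward, and the gate at about (318,19). I'll fit the plate edges.

Run:
```python
from h import *
d=np.load('w2.npz'); s=dict(P=d['P'],fx=d['i'][0],fy=d['i'][1],cx=d['i'][2],cy=d['i'][3])
im=cv2.GaussianBlur(cv2.imread('pics/w2.png'),(5,5),0).astype(int)
m=(im[:,:,0]-im[:,:,2]>2)
L=[];Rr=[]
for v in range(5,180,3):
    c=np.where(m[v,235:400])[0]+235
    if len(c): L.append(ray(s,c[0],v,.006)[:2]*1000);Rr.append(ray(s,c[-1],v,.006)[:2]*1000)
def fit(p): 
    vx,vy,x,y=cv2.fitLine(np.array(p,np.float32),cv2.DIST_HUBER,0,.01,.01).ravel(); k=1 if vx>0 else -1; return np.array([vx,vy])*k,np.array([x,y])
(lu,lp),(ru,rp)=fit(L),fit(Rr)
print(np.degrees(np.arctan2(lu[1],lu[0])),np.degrees(np.arctan2(ru[1],ru[0])))
u=(lu+ru);u/=np.linalg.norm(u);n=np.array([-u[1],u[0]]);print('width',(lp-rp)@n)
off=((lp+rp)/2)@n
rows=[]
for c in list(range(266,276))+list(range(362,373)):
    r=np.where(m[100:200,c])[0]; rows.append(ray(s,c,100+r[-1],.006)[:2]@u*1000)
near=np.median(rows); O=u*(near+155)+n*off
print('yaw',np.degrees(np.arctan2(u[1],u[0])),'near',u*near+n*off,'gate O',O,'infeed',O-85*u)
# gate top edge check, walls
for px in [(318,13),(318,25)]: print('gate z46,z8',(ray(s,*px,.046)[:2]*1000-O)@u,(ray(s,*px,.008)[:2]*1000-O)@u)
st=robot.read_state();t=st['position'][:2]*1000;Rm=R.from_rotvec(st['orientation']).as_matrix();print('tool yaw',np.degrees(np.arctan2(Rm[1,0],Rm[0,0])))
print('to infeed, tool',Rm[:2,:2].T@(O-85*u-t)/40, 'rack frame of tcp',(t-O)@u,(t-O)@n)
np.savez('rack.npz',O=O,u=u)
s=snap('top'); print('pad top px -> x at z .04', (ray(s,279,154.6,.04)[:2]*1000-O)@u,(ray(s,279,154.6,.04)[:2]*1000-O)@n)
```

```text
13.713273 13.619244
width 110.91889
yaw 13.666259 near [416.92446265 -50.97064527] gate O [567.53617231 -14.34941726] infeed [484.94265119 -34.43202644]
gate z46,z8 -3.10584054784458 6.738697224761699
gate z46,z8 -12.140178208108017 -3.3856985132931237
tool yaw 14.381966025189909
to infeed, tool [ 1.69111424e+00 -2.40382818e-04] rack frame of tcp -152.63928193511222 -0.8544297283112227
pad top px -> x at z .04 133.37224299343225 -0.13707130560928185
```

send_rows:
  plan:
    - {"jaw": 1, "x": 0.82, "y": 0, "z": 0, "wx": 0, "wy": 0, "wz": 0.14}
    - {"jaw": 1, "x": 0.82, "y": 0, "z": 0, "wx": 0, "wy": 0, "wz": 0}
    - {"jaw": 1, "x": 0, "y": 0, "z": 0.7, "wx": 0, "wy": 0, "wz": 0}
    - {"jaw": 1, "x": 0, "y": 0, "z": 0.8, "wx": 0, "wy": 0, "wz": 0}
    - {"jaw": 1, "x": 0, "y": 0, "z": 0.8, "wx": 0, "wy": 0, "wz": 0}
    - {"jaw": 1, "x": 0, "y": 0, "z": 0.7, "wx": 0, "wy": 0, "wz": 0}
    - {"jaw": 1, "x": 0, "y": 0, "z": 0.4, "wx": 0, "wy": 0, "wz": 0}
    - {"jaw": 1, "x": 0, "y": 0, "z": 0.25, "wx": 0, "wy": 0, "wz": 0}
    - {"jaw": 1, "x": 0, "y": 0, "z": 0.15, "wx": 0, "wy": 0, "wz": 0}
    - {"jaw": 1, "x": 0, "y": 0, "z": 0.05, "wx": 0, "wy": 0, "wz": 0}
    - {"jaw": 1, "x": 0, "y": 0, "z": 0, "wx": 0, "wy": 0, "wz": 0}
    - {"jaw": 1, "x": 0, "y": 0, "z": 0, "wx": 0, "wy": 0, "wz": 0}
  newtons: 20

```text
time_s: 5.82
position: [0.4846, -0.0359, 0.0424]
orientation: [3.119, 0.371, 0.003]
wrist_force: [0.2, 0.9, -2.2]
finger_gap: 0.036
```

send_rows:
  plan:
    - {"jaw": 1, "x": 0, "y": 0, "z": 0.05, "wx": 0, "wy": 0, "wz": 0}
    - {"jaw": 1, "x": 0, "y": 0, "z": 0.03, "wx": 0, "wy": 0, "wz": 0}
    - {"jaw": 1, "x": 0, "y": 0, "z": 0.02, "wx": 0, "wy": 0, "wz": 0}
    - {"jaw": 1, "x": 0, "y": 0, "z": 0, "wx": 0, "wy": 0, "wz": 0}
    - {"jaw": 1, "x": 0, "y": 0, "z": 0, "wx": 0, "wy": 0, "wz": 0}
  newtons: 20

```text
time_s: 6.23
position: [0.4837, -0.0356, 0.0376]
orientation: [3.12, 0.371, 0.0]
wrist_force: [0.3, -0.0, -1.4]
finger_gap: 0.0361
```

send_rows:
  plan:
    - {"jaw": 1, "x": 0, "y": 0, "z": 0.015, "wx": 0, "wy": 0, "wz": 0}
    - {"jaw": 1, "x": 0, "y": 0, "z": 0, "wx": 0, "wy": 0, "wz": 0}
    - {"jaw": -1, "x": 0, "y": 0, "z": 0, "wx": 0, "wy": 0, "wz": 0}
    - {"jaw": -1, "x": 0, "y": 0, "z": 0, "wx": 0, "wy": 0, "wz": 0}
    - {"jaw": -1, "x": 0, "y": 0, "z": 0, "wx": 0, "wy": 0, "wz": 0}
    - {"jaw": -1, "x": 0, "y": 0, "z": 0, "wx": 0, "wy": 0, "wz": 0}
    - {"jaw": -1, "x": 0, "y": 0, "z": 0, "wx": 0, "wy": 0, "wz": 0}
    - {"jaw": -1, "x": 0, "y": 0, "z": 0, "wx": 0, "wy": 0, "wz": 0}
  newtons: 20

```text
time_s: 6.9
position: [0.4837, -0.0356, 0.0368]
orientation: [-3.12, -0.371, 0.0]
wrist_force: [-0.6, -0.3, -0.2]
finger_gap: 0.0715
```

send_rows:
  plan:
    - {"jaw": -1, "x": 0, "y": 0, "z": -0.5, "wx": 0, "wy": 0, "wz": 0}
    - {"jaw": -1, "x": 0, "y": 0, "z": -0.8, "wx": 0, "wy": 0, "wz": 0}
    - {"jaw": -1, "x": 0, "y": 0, "z": -0.8, "wx": 0, "wy": 0, "wz": 0}
    - {"jaw": 1, "x": 0, "y": 0, "z": -0.8, "wx": 0, "wy": 0, "wz": 0}
    - {"jaw": 1, "x": -0.6, "y": 0, "z": -0.3, "wx": 0, "wy": 0, "wz": 0}
    - {"jaw": 1, "x": -0.7, "y": 0, "z": 0, "wx": 0, "wy": 0, "wz": 0}
    - {"jaw": 1, "x": -0.7, "y": 0, "z": 0, "wx": 0, "wy": 0, "wz": 0}
    - {"jaw": 1, "x": 0, "y": 0, "z": 0, "wx": 0, "wy": 0, "wz": 0}
    - {"jaw": 1, "x": 0, "y": 0, "z": 0, "wx": 0, "wy": 0, "wz": 0}
    - {"jaw": 1, "x": 0, "y": 0, "z": 0, "wx": 0, "wy": 0, "wz": 0}
  newtons: 20

```text
time_s: 7.73
position: [0.4067, -0.0546, 0.1652]
orientation: [3.119, 0.37, 0.002]
wrist_force: [0.4, 0.2, 0.4]
finger_gap: 0.0512
```

Run:
```python
from h import *
s=snap('wrist','w3.png'); st=robot.read_state(); print(st['position'],st['orientation'],st['time_s'],st['wrist_force'],st['finger_gap'])
np.savez('w3.npz',P=s['P'],i=[s['fx'],s['fy'],s['cx'],s['cy']])
```

```text
[ 0.40691861 -0.05451725  0.1650513 ] [3.11931410e+00 3.70497695e-01 1.73336523e-03] 7.7833 [-0.43266212  0.30316356  0.33574838] 0.04716621593938363
```

View pics/w3.png

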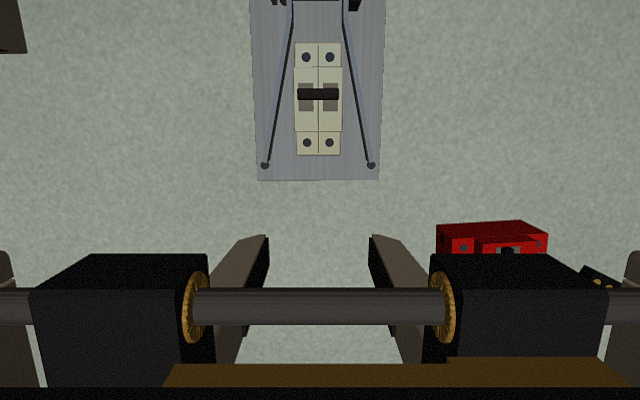

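The breaker stands upright and straight in the infeed: centre about (318,97), rear end at row 155, walls clear on both sides. Next I'll descend behind it with shut fingers, tips tilted 3° forward.

send_rows:
  plan:
    - {"jaw": 1, "x": 0.32, "y": 0, "z": 0, "wx": 0, "wy": 0, "wz": 0}
    - {"jaw": 1, "x": 0, "y": 0, "z": 0.5, "wx": 0, "wy": 0, "wz": 0}
    - {"jaw": 1, "x": 0, "y": 0, "z": 0.5, "wx": 0, "wy": 0, "wz": 0}
    - {"jaw": 1, "x": 0, "y": 0, "z": 0.5, "wx": 0, "wy": 0, "wz": 0}
    - {"jaw": 1, "x": 0, "y": 0, "z": 0.5, "wx": 0, "wy": 0, "wz": 0}
    - {"jaw": 1, "x": 0, "y": 0, "z": 0.5, "wx": 0, "wy": 0, "wz": 0}
    - {"jaw": 1, "x": 0, "y": 0, "z": 0.5, "wx": 0, "wy": 0, "wz": 0}
    - {"jaw": 1, "x": 0, "y": 0, "z": 0.3, "wx": 0, "wy": 0, "wz": 0}
    - {"jaw": 1, "x": 0, "y": 0, "z": 0, "wx": 0, "wy": 0.6, "wz": 0}
    - {"jaw": 1, "x": 0, "y": 0, "z": 0, "wx": 0, "wy": 0, "wz": 0}
    - {"jaw": 1, "x": 0, "y": 0, "z": 0, "wx": 0, "wy": 0, "wz": 0}
    - {"jaw": 1, "x": 0, "y": 0, "z": 0, "wx": 0, "wy": 0, "wz": 0}
  newtons: 20

```text
time_s: 8.78
position: [0.4196, -0.0516, 0.0331]
orientation: [-3.113, -0.37, -0.082]
wrist_force: [-0.0, -0.1, -0.2]
finger_gap: 0.0008
```

```bash
cat >> h.py <<'E'
O=np.array([565.1,-15.0]);U=np.array([.9717,.2363]);N=np.array([-.2363,.9717])
def rk():
    st=robot.read_state(); t=np.array(st['position'])*1000; Rm=R.from_rotvec(st['orientation']).as_matrix()
    print('t',st['time_s'],'rack xyz',((t[:2]-O)@U).round(1),((t[:2]-O)@N).round(1),t[2].round(1),'yaw',np.degrees(np.arctan2(Rm[1,0],Rm[0,0])).round(2),'tilt',np.degrees(Rm[:,2]@np.r_[U,0]).round(2),'F u,n,z',(st['wrist_force'][:2]@U).round(2),(st['wrist_force'][:2]@N).round(2),st['wrist_force'][2].round(2),'gap',st['finger_gap'].round(4))
E
python3 -c "
from h import *
rk()"
```

```text
Traceback (most recent call last):
  File "h.py", line 21, in rk
    print('t',st['time_s'],'rack xyz',((t[:2]-O)@U).round(1),((t[:2]-O)@N).round(1),t[2].round(1),'yaw',np.degrees(np.arctan2(Rm[1,0],Rm[0,0])).round(2),'tilt',np.degrees(Rm[:,2]@np.r_[U,0]).round(2),'F u,n,z',(st['wrist_force'][:2]@U).round(2),(st['wrist_force'][:2]@N).round(2),st['wrist_force'][2].round(2),'gap',st['finger_gap'].round(4))
                                                                                                                                                                                                                                                                                                                            ^^^^^^^^^^^^^^^^^^^^^^
AttributeError: 'float' object has no attribute 'round'
```

send_rows:
  plan:
    - {"jaw": 1, "x": 0.125, "y": 0, "z": 0.006, "wx": 0, "wy": 0, "wz": 0}
    - {"jaw": 1, "x": 0.125, "y": 0, "z": 0.006, "wx": 0, "wy": 0, "wz": 0}
    - {"jaw": 1, "x": 0.125, "y": 0, "z": 0.006, "wx": 0, "wy": 0, "wz": 0}
    - {"jaw": 1, "x": 0.125, "y": 0, "z": 0.006, "wx": 0, "wy": 0, "wz": 0}
    - {"jaw": 1, "x": 0.125, "y": 0, "z": 0.006, "wx": 0, "wy": 0, "wz": 0}
    - {"jaw": 1, "x": 0.125, "y": 0, "z": 0.006, "wx": 0, "wy": 0, "wz": 0}
    - {"jaw": 1, "x": 0.125, "y": 0, "z": 0.006, "wx": 0, "wy": 0, "wz": 0}
    - {"jaw": 1, "x": 0.125, "y": 0, "z": 0.006, "wx": 0, "wy": 0, "wz": 0}
    - {"jaw": 1, "x": 0.125, "y": 0, "z": 0.006, "wx": 0, "wy": 0, "wz": 0}
    - {"jaw": 1, "x": 0.1, "y": 0, "z": 0.006, "wx": 0, "wy": 0, "wz": 0}
  newtons: 20

```text
time_s: 9.62
position: [0.4666, -0.0397, 0.033]
orientation: [-3.112, -0.37, -0.082]
wrist_force: [-0.7, -0.3, 0.8]
finger_gap: 0.0009
```

```bash
sed -i "s/st\['finger_gap'\].round(4)/round(st['finger_gap'],4)/" h.py
python3 -c "
from h import *
rk(); s=snap('wrist','w4.png')"
```

```text
t 9.6167 rack xyz -101.5 -0.8 33.0 yaw 13.56 tilt 3.01 F u,n,z -0.79 -0.16 0.77 gap 0.0009
```

View pics/w4.png

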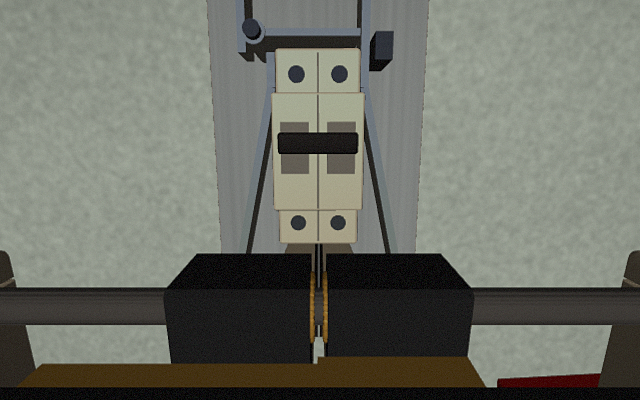

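The breaker is square at the lane mouth (columns 276–361, walls at about 271 and 363), with its front just short of the gate (row 35). I'll push through the gate.

send_rows:
  plan:
    - {"jaw": 1, "x": 0.08, "y": 0, "z": 0.004, "wx": 0, "wy": 0, "wz": 0}
    - {"jaw": 1, "x": 0.08, "y": 0, "z": 0.004, "wx": 0, "wy": 0, "wz": 0}
    - {"jaw": 1, "x": 0.08, "y": 0, "z": 0.004, "wx": 0, "wy": 0, "wz": 0}
    - {"jaw": 1, "x": 0.08, "y": 0, "z": 0.004, "wx": 0, "wy": 0, "wz": 0}
    - {"jaw": 1, "x": 0.08, "y": 0, "z": 0.004, "wx": 0, "wy": 0, "wz": 0}
    - {"jaw": 1, "x": 0.08, "y": 0, "z": 0.004, "wx": 0, "wy": 0, "wz": 0}
    - {"jaw": 1, "x": 0.08, "y": 0, "z": 0.004, "wx": 0, "wy": 0, "wz": 0}
    - {"jaw": 1, "x": 0.08, "y": 0, "z": 0.004, "wx": 0, "wy": 0, "wz": 0}
  newtons: 20

```text
time_s: 10.33
position: [0.4903, -0.0338, 0.0328]
orientation: [-3.112, -0.37, -0.079]
wrist_force: [-3.4, -1.9, 0.6]
finger_gap: 0.0006
```

```bash
python3 -c "
from h import *
rk()"
```

```text
t 10.3333 rack xyz -77.1 -0.6 32.8 yaw 13.55 tilt 2.91 F u,n,z -3.78 -1.05 0.57 gap 0.0006
```

send_rows:
  plan:
    - {"jaw": 1, "x": 0.09, "y": 0, "z": 0.005, "wx": 0, "wy": 0, "wz": 0}
    - {"jaw": 1, "x": 0.09, "y": 0, "z": 0.005, "wx": 0, "wy": 0, "wz": 0}
    - {"jaw": 1, "x": 0.09, "y": 0, "z": 0.005, "wx": 0, "wy": 0, "wz": 0}
    - {"jaw": 1, "x": 0.09, "y": 0, "z": 0.005, "wx": 0, "wy": 0, "wz": 0}
    - {"jaw": 1, "x": 0.09, "y": 0, "z": 0.005, "wx": 0, "wy": 0, "wz": 0}
    - {"jaw": 1, "x": 0.09, "y": 0, "z": 0.005, "wx": 0, "wy": 0, "wz": 0}
    - {"jaw": 1, "x": 0.09, "y": 0, "z": 0.005, "wx": 0, "wy": 0, "wz": 0}
    - {"jaw": 1, "x": 0.09, "y": 0, "z": 0.005, "wx": 0, "wy": 0, "wz": 0}
  newtons: 20

```text
time_s: 11.0
position: [0.5196, -0.027, 0.033]
orientation: [-3.112, -0.37, -0.082]
wrist_force: [-1.9, -0.4, -1.6]
finger_gap: 0.0004
```

```bash
python3 -c "
from h import *
rk(); s=snap('wrist','w5.png')"
```

```text
t 11.0 rack xyz -47.0 -0.9 33.0 yaw 13.56 tilt 3.03 F u,n,z -1.98 0.06 -1.55 gap 0.0004
```

View pics/w5.png

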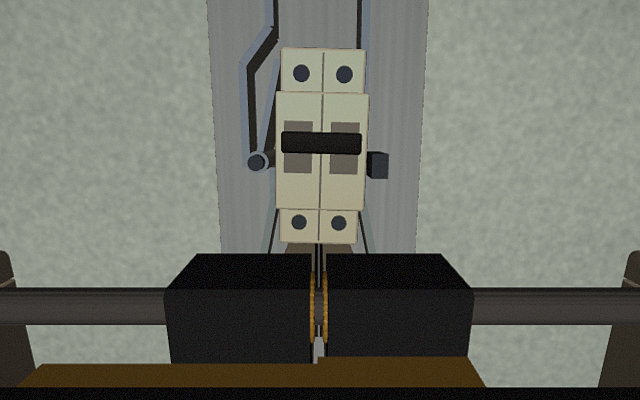

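The gate is open along the breaker's left side (hinge at (258,160)). The breaker leans about 2° against the right wall, which is normal. I'll continue.

send_rows:
  plan:
    - {"jaw": 1, "x": 0.09, "y": 0, "z": 0.005, "wx": 0, "wy": 0, "wz": 0}
    - {"jaw": 1, "x": 0.09, "y": 0, "z": 0.005, "wx": 0, "wy": 0, "wz": 0}
    - {"jaw": 1, "x": 0.09, "y": 0, "z": 0.005, "wx": 0, "wy": 0, "wz": 0}
    - {"jaw": 1, "x": 0.09, "y": 0, "z": 0.005, "wx": 0, "wy": 0, "wz": 0}
    - {"jaw": 1, "x": 0.09, "y": 0, "z": 0.005, "wx": 0, "wy": 0, "wz": 0}
    - {"jaw": 1, "x": 0.09, "y": 0, "z": 0.005, "wx": 0, "wy": 0, "wz": 0}
    - {"jaw": 1, "x": 0.09, "y": 0, "z": 0.005, "wx": 0, "wy": 0, "wz": 0}
    - {"jaw": 1, "x": 0.09, "y": 0, "z": 0.005, "wx": 0, "wy": 0, "wz": 0}
  newtons: 20

```text
time_s: 11.72
position: [0.5475, -0.0203, 0.033]
orientation: [-3.113, -0.37, -0.082]
wrist_force: [-1.6, -1.6, 2.3]
finger_gap: 0.0006
```

send_rows:
  plan:
    - {"jaw": 1, "x": 0.08, "y": 0, "z": 0.004, "wx": 0, "wy": 0, "wz": 0}
    - {"jaw": 1, "x": 0.08, "y": 0, "z": 0.004, "wx": 0, "wy": 0, "wz": 0}
    - {"jaw": 1, "x": 0.08, "y": 0, "z": 0.004, "wx": 0, "wy": 0, "wz": 0}
    - {"jaw": 1, "x": 0.08, "y": 0, "z": 0.004, "wx": 0, "wy": 0, "wz": 0}
    - {"jaw": 1, "x": 0.08, "y": 0, "z": 0.004, "wx": 0, "wy": 0, "wz": 0}
    - {"jaw": 1, "x": 0.08, "y": 0, "z": 0.004, "wx": 0, "wy": 0, "wz": 0}
    - {"jaw": 1, "x": 0.08, "y": 0, "z": 0.004, "wx": 0, "wy": 0, "wz": 0}
    - {"jaw": 1, "x": 0.08, "y": 0, "z": 0.004, "wx": 0, "wy": 0, "wz": 0}
  newtons: 20

```text
time_s: 12.38
position: [0.5722, -0.0142, 0.0329]
orientation: [-3.112, -0.37, -0.081]
wrist_force: [-1.4, -1.9, 0.4]
finger_gap: 0.0006
```

```bash
python3 -c "
from h import *
rk(); s=snap('wrist','w6.png')"
```

```text
t 12.3833 rack xyz 7.1 -0.9 32.9 yaw 13.56 tilt 2.99 F u,n,z -1.85 -1.54 0.41 gap 0.0006
```

View pics/w6.png

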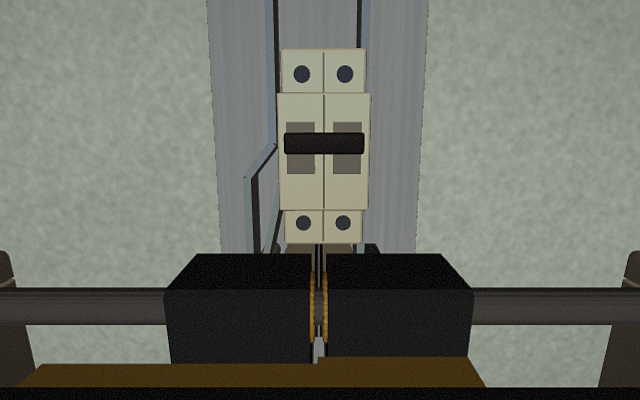

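The breaker is straight in the lane, rear end past the gate line, and the gate is leaning at lower left. The pad is not in view yet, so I'll advance about 24 mm and measure it.

send_rows:
  plan:
    - {"jaw": 1, "x": 0.08, "y": 0, "z": 0.004, "wx": 0, "wy": 0, "wz": 0}
    - {"jaw": 1, "x": 0.08, "y": 0, "z": 0.004, "wx": 0, "wy": 0, "wz": 0}
    - {"jaw": 1, "x": 0.08, "y": 0, "z": 0.004, "wx": 0, "wy": 0, "wz": 0}
    - {"jaw": 1, "x": 0.08, "y": 0, "z": 0.004, "wx": 0, "wy": 0, "wz": 0}
    - {"jaw": 1, "x": 0.08, "y": 0, "z": 0.004, "wx": 0, "wy": 0, "wz": 0}
    - {"jaw": 1, "x": 0.08, "y": 0, "z": 0.004, "wx": 0, "wy": 0, "wz": 0}
    - {"jaw": 1, "x": 0.08, "y": 0, "z": 0.004, "wx": 0, "wy": 0, "wz": 0}
    - {"jaw": 1, "x": 0, "y": 0, "z": 0, "wx": 0, "wy": 0, "wz": 0}
  newtons: 20

```text
time_s: 13.1
position: [0.5945, -0.0088, 0.033]
orientation: [-3.112, -0.37, -0.083]
wrist_force: [-0.2, 0.5, -0.3]
finger_gap: 0.0006
```

```bash
python3 -c "
from h import *
rk(); s=snap('wrist','w7.png')
f=lambda u,v,z:((ray(s,u,v,z)[:2]*1000-O)@U).round(1)
print('breaker front z50',f(322,48,.05)); print([(v,f(318,v,.04),f(318,v,.05)) for v in (0,10,20,30,40,48)])
im=cv2.resize(s['color'][:120,220:420][:,:,::-1],(800,480),interpolation=cv2.INTER_CUBIC); cv2.imwrite('pics/w7c.png',im)"
```

```text
t 13.1 rack xyz 30.0 -0.9 33.0 yaw 13.56 tilt 3.04 F u,n,z -0.1 0.59 -0.3 gap 0.0006
breaker front z50 124.3
[(0, np.float64(146.0), np.float64(142.5)), (10, np.float64(142.0), np.float64(138.8)), (20, np.float64(138.0), np.float64(135.0)), (30, np.float64(134.0), np.float64(131.2)), (40, np.float64(129.9), np.float64(127.4)), (48, np.float64(126.6), np.float64(124.3))]
```

View pics/w7c.png

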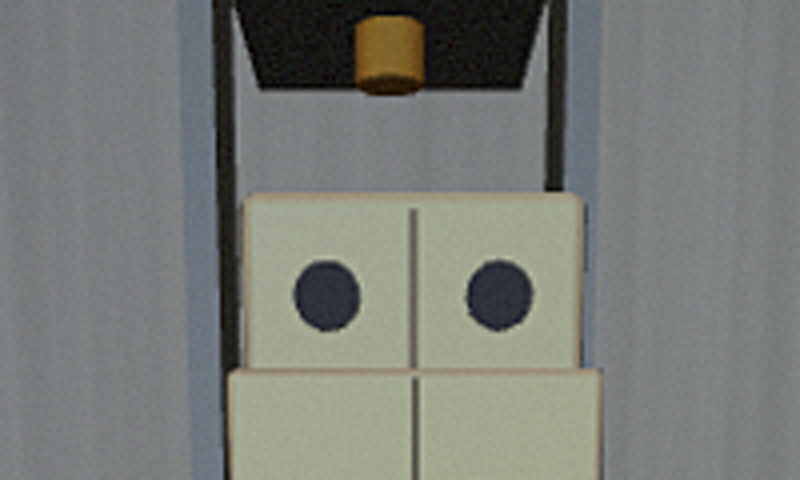

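The crop shows the pad's dark face, its bottom edge at image row 22 (8 mm above bench), with the brass pin tip reaching row 23. The breaker front is at row 48.

send_rows:
  plan:
    - {"jaw": 1, "x": 0.06, "y": 0, "z": 0.003, "wx": 0, "wy": 0, "wz": 0}
    - {"jaw": 1, "x": 0.07, "y": 0, "z": 0.004, "wx": 0, "wy": 0, "wz": 0}
    - {"jaw": 1, "x": 0.07, "y": 0, "z": 0.004, "wx": 0, "wy": 0, "wz": 0}
    - {"jaw": 1, "x": 0.07, "y": 0, "z": 0.004, "wx": 0, "wy": 0, "wz": 0}
    - {"jaw": 1, "x": 0.07, "y": 0, "z": 0.004, "wx": 0, "wy": 0, "wz": 0}
    - {"jaw": 1, "x": 0.05, "y": 0, "z": 0.003, "wx": 0, "wy": 0, "wz": 0}
    - {"jaw": 1, "x": 0.03, "y": 0, "z": 0.002, "wx": 0, "wy": 0, "wz": 0}
    - {"jaw": 1, "x": 0.02, "y": 0, "z": 0.001, "wx": 0, "wy": 0, "wz": 0}
    - {"jaw": 1, "x": 0.01, "y": 0, "z": 0, "wx": 0, "wy": 0, "wz": 0}
    - {"jaw": 1, "x": 0, "y": 0, "z": 0, "wx": 0, "wy": 0, "wz": 0}
  newtons: 20

```text
time_s: 14.03
position: [0.6114, -0.0048, 0.0329]
orientation: [-3.113, -0.37, -0.082]
wrist_force: [-0.8, -1.0, 0.8]
finger_gap: -0.0
```

send_rows:
  plan:
    - {"jaw": 1, "x": 0.012, "y": 0, "z": 0.001, "wx": 0, "wy": 0, "wz": 0}
    - {"jaw": 1, "x": 0.012, "y": 0, "z": 0, "wx": 0, "wy": 0, "wz": 0}
    - {"jaw": 1, "x": 0.012, "y": 0, "z": 0.001, "wx": 0, "wy": 0, "wz": 0}
    - {"jaw": 1, "x": 0, "y": 0, "z": 0, "wx": 0, "wy": 0, "wz": 0}
  newtons: 20

```text
time_s: 14.37
position: [0.6127, -0.0045, 0.0329]
orientation: [-3.112, -0.37, -0.082]
wrist_force: [-0.6, -2.0, 0.8]
finger_gap: 0.0004
```

```bash
python3 -c "
from h import *
rk()"
```

```text
t 14.3667 rack xyz 48.7 -1.0 32.9 yaw 13.55 tilt 3.0 F u,n,z -1.08 -1.84 0.77 gap 0.0004
```

send_rows:
  plan:
    - {"jaw": 1, "x": 0.01, "y": 0, "z": 0.001, "wx": 0, "wy": 0, "wz": 0}
    - {"jaw": 1, "x": 0.01, "y": 0, "z": 0, "wx": 0, "wy": 0, "wz": 0}
    - {"jaw": 1, "x": 0.01, "y": 0, "z": 0.001, "wx": 0, "wy": 0, "wz": 0}
    - {"jaw": 1, "x": 0, "y": 0, "z": 0, "wx": 0, "wy": 0, "wz": 0}
  newtons: 20

```text
time_s: 14.7
position: [0.6139, -0.0042, 0.0329]
orientation: [-3.112, -0.37, -0.082]
wrist_force: [-0.3, -1.3, 0.6]
finger_gap: 0.0002
```

send_rows:
  plan:
    - {"jaw": 1, "x": 0.01, "y": 0, "z": 0.001, "wx": 0, "wy": 0, "wz": 0}
    - {"jaw": 1, "x": 0.01, "y": 0, "z": 0, "wx": 0, "wy": 0, "wz": 0}
    - {"jaw": 1, "x": 0.01, "y": 0, "z": 0.001, "wx": 0, "wy": 0, "wz": 0}
    - {"jaw": 1, "x": 0, "y": 0, "z": 0, "wx": 0, "wy": 0, "wz": 0}
  newtons: 20

```text
time_s: 15.03
position: [0.6151, -0.0039, 0.0329]
orientation: [-3.112, -0.37, -0.082]
wrist_force: [-0.7, -2.3, -0.1]
finger_gap: 0.0006
```

send_rows:
  plan:
    - {"jaw": 1, "x": 0.01, "y": 0, "z": 0.001, "wx": 0, "wy": 0, "wz": 0}
    - {"jaw": 1, "x": 0.01, "y": 0, "z": 0, "wx": 0, "wy": 0, "wz": 0}
    - {"jaw": 1, "x": 0.01, "y": 0, "z": 0.001, "wx": 0, "wy": 0, "wz": 0}
    - {"jaw": 1, "x": 0, "y": 0, "z": 0, "wx": 0, "wy": 0, "wz": 0}
  newtons: 20

```text
time_s: 15.37
position: [0.6158, -0.0037, 0.0329]
orientation: [-3.112, -0.37, -0.08]
wrist_force: [-3.2, -2.1, 1.2]
finger_gap: 0.0006
```

Contact has started, so I'll use small steps with settling.

send_rows:
  plan:
    - {"jaw": 1, "x": 0.01, "y": 0, "z": 0, "wx": 0, "wy": 0, "wz": 0}
    - {"jaw": 1, "x": 0, "y": 0, "z": 0, "wx": 0, "wy": 0, "wz": 0}
  newtons: 20

```text
time_s: 15.53
position: [0.6159, -0.0037, 0.0329]
orientation: [-3.113, -0.37, -0.079]
wrist_force: [-4.2, -2.6, 2.3]
finger_gap: 0.0001
```

```bash
python3 -c "
from h import *
rk()"
```

```text
t 15.5333 rack xyz 52.0 -1.0 32.9 yaw 13.56 tilt 2.92 F u,n,z -4.66 -1.53 2.26 gap 0.0001
```

send_rows:
  plan:
    - {"jaw": 1, "x": 0.01, "y": 0, "z": 0, "wx": 0, "wy": 0, "wz": 0}
    - {"jaw": 1, "x": 0.01, "y": 0, "z": 0, "wx": 0, "wy": 0, "wz": 0}
    - {"jaw": 1, "x": 0, "y": 0, "z": 0, "wx": 0, "wy": 0, "wz": 0}
  newtons: 20

```text
time_s: 15.78
position: [0.6159, -0.0037, 0.0329]
orientation: [-3.113, -0.37, -0.077]
wrist_force: [-6.5, -4.3, 5.3]
finger_gap: 0.0004
```

```bash
python3 -c "
from h import *
rk()"
```

```text
t 15.7833 rack xyz 52.1 -1.0 32.9 yaw 13.57 tilt 2.83 F u,n,z -7.33 -2.68 5.29 gap 0.0004
```

send_rows:
  plan:
    - {"jaw": 1, "x": 0.01, "y": 0, "z": -0.01, "wx": 0, "wy": 0, "wz": 0}
    - {"jaw": 1, "x": 0.01, "y": 0, "z": 0, "wx": 0, "wy": 0, "wz": 0}
    - {"jaw": 1, "x": 0, "y": 0, "z": 0, "wx": 0, "wy": 0, "wz": 0}
    - {"jaw": 1, "x": 0, "y": 0, "z": 0, "wx": 0, "wy": 0, "wz": 0}
  newtons: 20

```text
time_s: 16.12
position: [0.6159, -0.0036, 0.0329]
orientation: [-3.112, -0.37, -0.075]
wrist_force: [-6.6, -4.1, 4.1]
finger_gap: 0.0006
```

```bash
python3 -c "
from h import *
rk()"
```

```text
t 16.1167 rack xyz 52.1 -0.9 32.9 yaw 13.57 tilt 2.75 F u,n,z -7.39 -2.47 4.06 gap 0.0006
```

send_rows:
  plan:
    - {"jaw": 1, "x": 0.01, "y": 0, "z": 0, "wx": 0, "wy": 0, "wz": 0}
    - {"jaw": 1, "x": 0.01, "y": 0, "z": 0, "wx": 0, "wy": 0, "wz": 0}
    - {"jaw": 1, "x": 0, "y": 0, "z": 0, "wx": 0, "wy": 0, "wz": 0}
    - {"jaw": 1, "x": 0, "y": 0, "z": 0, "wx": 0, "wy": 0, "wz": 0}
  newtons: 20

```text
time_s: 16.45
position: [0.6159, -0.0036, 0.0329]
orientation: [-3.113, -0.371, -0.072]
wrist_force: [-10.1, -4.7, 5.1]
finger_gap: 0.0006
```

```bash
python3 -c "
from h import *
rk()"
```

```text
t 16.45 rack xyz 52.1 -0.9 32.9 yaw 13.58 tilt 2.66 F u,n,z -10.92 -2.18 5.11 gap 0.0006
```

send_rows:
  plan:
    - {"jaw": 1, "x": 0, "y": 0, "z": 0, "wx": 0, "wy": 0, "wz": 0}
    - {"jaw": 1, "x": 0, "y": 0, "z": 0, "wx": 0, "wy": 0, "wz": 0}
    - {"jaw": 1, "x": 0, "y": 0, "z": 0, "wx": 0, "wy": 0, "wz": 0}
    - {"jaw": 1, "x": 0, "y": 0, "z": 0, "wx": 0, "wy": 0, "wz": 0}
  newtons: 20

```text
time_s: 16.78
position: [0.6159, -0.0035, 0.0329]
orientation: [-3.113, -0.371, -0.072]
wrist_force: [-10.9, -5.2, 5.8]
finger_gap: 0.0007
```

```bash
python3 -c "
from h import *
rk()"
```

```text
t 16.7833 rack xyz 52.1 -0.9 32.9 yaw 13.58 tilt 2.66 F u,n,z -11.86 -2.42 5.81 gap 0.0007
```

send_rows:
  plan:
    - {"jaw": 1, "x": 0, "y": 0, "z": 0, "wx": 0, "wy": 0, "wz": 0}
    - {"jaw": 1, "x": 0, "y": 0, "z": 0, "wx": 0, "wy": 0, "wz": 0}
    - {"jaw": 1, "x": 0, "y": 0, "z": 0, "wx": 0, "wy": 0, "wz": 0}
    - {"jaw": 1, "x": 0, "y": 0, "z": 0, "wx": 0, "wy": 0, "wz": 0}
  newtons: 20

```text
time_s: 17.12
position: [0.616, -0.0036, 0.0329]
orientation: [-3.113, -0.371, -0.072]
wrist_force: [-9.8, -6.0, 5.7]
finger_gap: 0.0004
```

```bash
python3 -c "
from h import *
rk()"
```

```text
t 17.1167 rack xyz 52.1 -0.9 32.9 yaw 13.58 tilt 2.67 F u,n,z -10.94 -3.52 5.73 gap 0.0004
```

The press was held for more than 0.6 s at about 11 N. Now I'll ease off and lift out.

send_rows:
  plan:
    - {"jaw": 1, "x": -0.03, "y": 0, "z": 0, "wx": 0, "wy": 0, "wz": 0}
    - {"jaw": 1, "x": -0.03, "y": 0, "z": 0, "wx": 0, "wy": 0, "wz": 0}
    - {"jaw": 1, "x": -0.03, "y": 0, "z": 0, "wx": 0, "wy": 0, "wz": 0}
    - {"jaw": 1, "x": -0.02, "y": 0, "z": 0, "wx": 0, "wy": 0, "wz": 0}
    - {"jaw": 1, "x": 0, "y": 0, "z": 0, "wx": 0, "wy": 0, "wz": 0}
  newtons: 20

```text
time_s: 17.53
position: [0.6155, -0.004, 0.0335]
orientation: [-3.113, -0.37, -0.084]
wrist_force: [-0.1, -1.6, -1.6]
finger_gap: 0.0006
```

```bash
python3 -c "
from h import *
rk()"
```

```text
t 17.5333 rack xyz 51.5 -1.2 33.5 yaw 13.55 tilt 3.1 F u,n,z -0.44 -1.58 -1.63 gap 0.0006
```

send_rows:
  plan:
    - {"jaw": 1, "x": -0.03, "y": 0, "z": 0, "wx": 0, "wy": 0, "wz": 0}
    - {"jaw": 1, "x": 0, "y": 0, "z": -0.2, "wx": 0, "wy": 0, "wz": 0}
    - {"jaw": 1, "x": 0, "y": 0, "z": -0.4, "wx": 0, "wy": 0, "wz": 0}
    - {"jaw": 1, "x": 0, "y": 0, "z": -0.7, "wx": 0, "wy": 0, "wz": 0}
    - {"jaw": 1, "x": 0, "y": 0, "z": -0.8, "wx": 0, "wy": 0, "wz": 0}
    - {"jaw": 1, "x": 0, "y": 0, "z": -0.8, "wx": 0, "wy": 0, "wz": 0}
    - {"jaw": 1, "x": 0, "y": 0, "z": -0.6, "wx": 0, "wy": -0.6, "wz": 0}
    - {"jaw": 1, "x": -0.7, "y": 0, "z": -0.4, "wx": 0, "wy": 0, "wz": 0}
    - {"jaw": 1, "x": -0.7, "y": 0, "z": 0, "wx": 0, "wy": 0, "wz": 0}
    - {"jaw": 1, "x": 0, "y": 0, "z": 0, "wx": 0, "wy": 0, "wz": 0}
    - {"jaw": 1, "x": 0, "y": 0, "z": 0, "wx": 0, "wy": 0, "wz": 0}
  newtons: 20

```text
time_s: 18.45
position: [0.551, -0.0188, 0.19]
orientation: [-3.119, -0.37, -0.001]
wrist_force: [-0.0, -0.5, -0.1]
finger_gap: 0.0003
```

```bash
python3 -c "
from h import *
rk(); s=snap('wrist','w8.png')
f=lambda u,v,z:((ray(s,u,v,z)[:2]*1000-O)@U).round(1)
np.savez('w8.npz',P=s['P'],i=[s['fx'],s['fy'],s['cx'],s['cy']])
print('exp px: front z50',proj(s,list((O+145*U)/1000)+[.05]),'pad top',proj(s,list((O+146.5*U)/1000)+[.04]),'gate',proj(s,list(O/1000)+[.046]))"
```

```text
t 18.45 rack xyz -14.6 -0.4 190.0 yaw 13.53 tilt 0.06 F u,n,z -0.13 -0.47 -0.15 gap 0.0003
exp px: front z50 (np.float64(317.70984894492005), np.float64(-3.0833899871651624)) pad top (np.float64(317.7328913791143), np.float64(-1.0552553644541547)) gate (np.float64(318.20926595786403), np.float64(176.13123551879022))
```

View pics/w8.png

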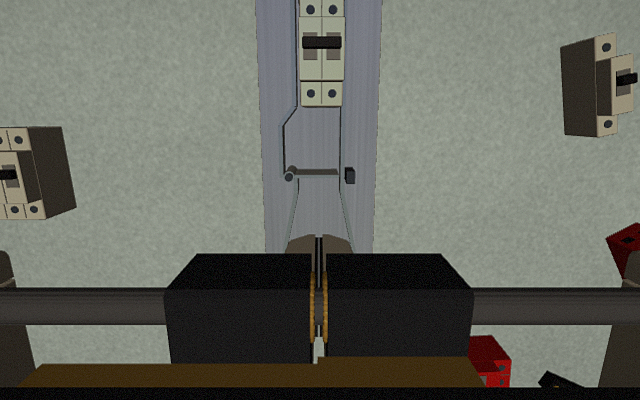

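The gate is shut across the lane (row 172, columns 290–340). The breaker stands upright in the lane with its rear edge at row 106. I'll check the rear position numerically before handing in.

```bash
python3 -c "
from h import *
d=np.load('w8.npz'); s=dict(P=d['P'],fx=d['i'][0],fy=d['i'][1],cx=d['i'][2],cy=d['i'][3])
f=lambda u,v,z:((ray(s,u,v,z)[:2]*1000-O)@U).round(1)
print('rear now',f(321,106,.05),'gate z46',f(318,170,.046),f(318,176,.046))
rk(); print(robot.job_done())"
```

```text
rear now 61.3 gate z46 5.6 0.1
t 18.5 rack xyz -13.7 -0.6 189.7 yaw 13.54 tilt 0.08 F u,n,z 1.13 0.01 0.07 gap 0.0002
the job is handed in; nothing more can be done
None
```

I stood the two-pole breaker in the infeed and let go. I then pushed it through the gate onto the end pad with shut fingers, and pressed it home. After lifting the hand out and seeing the gate shut, I handed the job in at 18.5 s.

- **Press:** the force along the lane read about 11 N (10.9, 11.9 and 10.9) for over 0.6 s. The largest total wrist force I read, including vertical and sideways parts, was about 13.4 N. I only read it between moves, so a brief higher peak could have been missed.
- **Breaker on the pad:** in the last picture its rear edge is 61.3 mm beyond the gate line. The pad face measured 146.5 mm, which puts the rear at 61.5 mm if flush. This is good to about 2 mm, and the feeler value itself could not be read.
- **Gate:** it is shut across the lane in the last wrist picture. Pushing force as it opened read at most about 3.8 N.
- **Along the way:** the first two move calls were refused because I left keys out, and nothing moved. The breaker turned about 2° against the right wall while passing the gate, then straightened.
- **Other items:** I saw no contact with anything else on the bench, but I did not take a final overview picture to confirm it.

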